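# Pin the cassette carrier and hold the loupe in focus over the test window

## Robot

A 7-joint arm with a two-finger parallel gripper is mounted at the origin on the work surface. World frame = base frame: x ahead of the robot, y to its left, z up, the work surface at z = 0. Lengths are in m, angles in rad, forces in N, time in s.
With the tool pointing down it reaches from about 0.4 to 0.875 m from the base axis. Payload 19.3 kg.
Tool frame: the origin (TCP) lies on the centre line of the jaws, within the pads' length; the fingertips stand 8 mm ahead of it and the grasp point (between the pads) lies 11 mm behind it; z points along the fingers, y is the line along which they close (so a half turn about z gives the same grasp; the last joint's range is limited). The gripper opens to 85 mm and grips with 20 to 120 N. Pads are 22 mm wide; open, the fingers measure 114 mm over their backs; the gripper's body (76 mm by 85 mm) begins 54 mm behind the grasp point. The pads swing forward as they close: fully open they stand 13 mm farther back than shut.
Start: joints at [1.212, 0.521, -0.036, 1.599, 0.021, 1.021, -0.113], TCP at [0.178, -0.599, 0.239] pointing down, gripper open.
Joint ranges: [-2.91, 2.91], [-0.3, 2.13], [-1.5, 1.42], [0.17, 2.43], [-1.26, 4.41], [0.16, 1.93], [-2.52, 2.52]. Speed limits (rad/s): [1.89, 1.89, 2.39, 2.39, 3.01, 3.01, 3.01].

## Interface

Orientations are given as a unit quaternion [x, y, z, w].
In Python, from workcell import sensors, optics, r gives the robot as it stands. The module is installed in compiled form; this text tells all that it offers.
- The arm moves only by the tool step_arm, never from a script. Its argument "increments" is a list of rows, each a list of 6 numbers: the shift along the tool's x, y, z in cm, then the turn, a rotation vector about the tool's x, y, z in rad. In form: [[dx, dy, dz, rx, ry, rz], ...]. A call has 1 to 20 rows; each row is the pose to reach, as a shift and turn from the pose commanded when the call began, along the tool's axes at that moment; what a row does not reach only later rows make up. A row lasts 1/12 s, in which the tool goes at most 41.7 mm and 7.16 degrees, less where a joint would pass 70% of its speed; a pose out of reach is approached as far as the arm can. A call with a gripper value outside its range is refused whole. "grip" is the finger opening in cm, from 0 to 8.54, set as the call begins (left out, the last holds). The fingers move at their own pace and stop on an object; "force" is the grip in N (left out, the last holds). Time passes only in rows, so rows that repeat a pose let the fingers close. It gives the time, the measured TCP pose, the force, the opening and the grip force at its end, in the units of the state.
- sensors.get_state(): the state, without advancing time (a new reading comes with each control period).
- optics.capture(name): name is "scene" or "top" or "wrist"; returns the picture (384x512x3 uint8, blue, green, red); there is no depth.
- optics.camera_params(name): a dict with "intrinsics" (3x3 intrinsics, pixels), "rvec" (rotation vector, rad) and "tvec" (3), from world to camera coordinates, as OpenCV has them; the wrist camera has in their place "mount" (4x4, takes a point from camera to tool coordinates, whose origin is the TCP and whose axes are the flange's). Camera axes: x right, y down, z forward; pixel columns grow to the right and rows downward; lengths in m; the calibration is good to about 2 mm. The wrist camera is an equidistant fisheye: a pixel r from the principal point sees the ray r / f radians off the axis. A picture is of the moment at which its call begins: read the wrist's pose just before it. camera_params takes no time and is no camera call.
- r.sign_off(): hands the job in; it is judged then, once.
The state is a dict: "t": time; "q": joint angles; "qd": joint speeds; "joint_efforts": joint torques, N m; "tool_pos": TCP position; "tool_rot": TCP orientation; "force": force on the tool from outside, world axes, zero at the start; "ft_torque": the same for the moment, N m; "finger_gap": finger opening in m; "gripper_force": force on a finger pad.
Only numpy, scipy, OpenCV 4.12 (cv2) and the standard library are available. Lean on these libraries where they do the work, as an engineer would, in place of code of your own. Each camera call takes 0.05 s, during which the arm holds its last target. There are 200 camera calls.

## Task

Lock the blue cassette carrier by taking the red-headed pin from its black holder and pushing it down through the holes of the steel fork and the carrier's lug until its head sits flush on the fork, and let go of it. Then pick up the loupe and hold it level, with its lens centred over the white test cassette's window and the middle of the lens rim at the height of the middle of the orange collar on the focus post; finish while still holding it there, steady and touching nothing else. Do not shift the orange collar, and leave the tube rack, the amber bottle and the specimen cup where they stand.

Things in the scene. Friction and masses are not known exactly. Their poses are not given: they have to be found in the camera images.
- stage: Inspection stage, fixed. Green base 200 x 100 x 8 mm (x -120 to 80, y -50 to 50). Origin on the bench below the cassette window; z up, x along the base away from the fork. Blue carrier 78 x 70 mm, top at z 32; white cassette on it, 22 (x) by 66 mm (y), top at z 38. Carrier's lug already in the steel fork at x -82, y 0, all holes in line. Focus post 8 mm thick, 165 mm high, at x 66, y 0.
- fork_hole (a point): Centre of the hole's mouth on the top face of the steel fork (fork 34 mm wide in stage y, 44 mm long, top 42 mm above the bench). The hole is vertical, 13 mm in diameter with a 1 mm chamfer, and goes through fork, lug and lower tine; the free depth is 34 mm (the base plate lies below).
- window (a point): Centre of the test window on top of the white cassette, 38 mm above the bench.
- focus_mark (a point): Centre of the orange collar (20 mm in diameter, 8 mm high) on the focus post: its height is the height at which the middle of the lens must be held. It is set anywhere from 105 to 145 mm above the bench. It slides on the post if pushed with about 4 N: do not touch it.
- holder: Black block 56 x 56 x 42 mm fixed to the bench, with a vertical 14 mm through hole in its middle, where the pin stands. Origin at the centre of its underside, z up.
- pin: Headed pin, about 50 g, loose: steel shank 10 mm in diameter, 33 mm long, tip tapered over 4 mm, under a red round head 18 mm in diameter, 20 mm high. Origin at the shank's tip, z along the pin to the head. At the start it hangs upright in the holder's hole, head resting on the block (head 42 to 62 mm above the bench).
- pin_shoulder (a point): Point on the pin's axis at the underside of its red head, 33 mm above the tip; it meets the fork's top when the pin is home.
- loupe: Loupe, about 90 g, loose, flat on the bench. Black handle 88 mm long (x -50 to 38), 20 mm wide (y), 22 mm high; steel lens rim 66 mm in outer diameter, 20 mm high, centred at x 75. Origin on the handle's underside; x along the handle to the lens, z up, square to the lens. Centre of mass at x 15 to 25: grip across the handle at about x 0 to 20.
- lens (a point): Centre of the loupe's lens, at x = +75 mm, z = +10 mm in the loupe's frame (half the rim's height).
- rack: Bystander: white tube rack 50 x 130 mm, 82 mm high over the coloured tube caps, loose. Origin at the centre of its underside.
- reagent: Bystander: amber bottle with a blue cap, 48 mm in diameter, 85 mm high, loose. Origin at the centre of its underside.
- cup: Bystander: white specimen cup with an orange cap, 60 mm in diameter, 60 mm high, loose. Origin at the centre of its underside.

How it is judged:
On the way, in this order (a step that is already met when the one before it is completed fails the run):
1. the pin is home in fork and lug and let go of (z of pin_shoulder in the frame of fork_hole between -0.003 and 0.0025 m and horizontal distance between pin_shoulder and fork_hole below 0.004 m and horizontal distance between pin and fork_hole below 0.006 m and angle between pin's own z axis and vertical below 0.1 rad and contact force between the fingers and pin below 0.1 N), for 0.2 s.
2. the loupe is lifted in the fingers (height (world z) of lens above 0.06 m and contact force between the fingers and loupe above 2 N), for 0.2 s.
At the end, for the whole second after the job is handed in: Loupe held in the fingers, still, clear of all else, tilted under 0.12 rad, lens within 6 mm of the collar's height and 10 mm of the window's centre from above; pin upright in the hole, head within 2.5 mm of the fork; collar moved under 4 mm (z of pin_shoulder in the frame of fork_hole between -0.003 and 0.0025 m and horizontal distance between pin_shoulder and fork_hole below 0.004 m and horizontal distance between pin and fork_hole below 0.006 m and angle between pin's own z axis and vertical below 0.1 rad and contact force between the fingers and loupe above 2 N and contact force between loupe and stage below 0.2 N and contact force between loupe and pin below 0.2 N and contact force between loupe and holder below 0.2 N and contact force between loupe and rack below 0.2 N and contact force between loupe and reagent below 0.2 N and contact force between loupe and cup below 0.2 N and z of lens in the frame of focus_mark between -0.006 and 0.006 m and horizontal distance between lens and window below 0.01 m and angle between loupe's own z axis and vertical below 0.12 rad and linear speed of loupe below 0.02 m/s and angular speed of loupe below 0.2 rad/s and distance of focus_mark from where it was at the start of the episode below 0.004 m); the arm keeps its last pose, push and grip.
It fails at once if the orange collar is shifted by more than 4 mm (distance of focus_mark from where it was at the start of the episode above 0.004 m).
It fails at once if the tube rack, amber bottle or specimen cup is moved by more than 30 mm or tipped (distance of any of rack, reagent, cup from where it was at the start of the episode above 0.03 m or angle between any of rack, reagent, cup's own z axis and vertical above 0.35 rad).
It also fails if it takes over 64 s, if anything falls off the work surface, if the arm or the gripper's body presses on something with over 40 N, if the wrist force passes 120 N, or if a joint passes its speed limit or range.

## Working session

There is one attempt and no reset: what is moved stays moved. The work goes in short steps, Python scripts to look and compute and a tool call to move; the robot and the scene stay as the last step left them, time stands still between calls to the robot, and variables do not carry over. Pictures are saved under pics/ and viewed, at most 11 in all, crops included, and the job is handed in when it is done.

Besides the shell and the picture viewer there is one more tool, called after "Emit:" by a JSON object that holds its "method" and its "body", one argument or row to a line. step_arm: Moves the arm, as the interface text tells. Its arguments: {"type":"object","properties":{"increments":{"type":"array","items":{"type":"array","items":{"type":"number"}}},"grip":{"type":"number"},"force":{"type":"number"}},"required":["increments"]}

```bash
mkdir -p pics
python3 - <<'E'
from workcell import sensors, optics, r
import cv2,numpy as np
s=sensors.get_state();print(s)
for n in("scene","top","wrist"):
    cv2.imwrite(f"pics/{n}0.png",optics.capture(n)); print(n,optics.camera_params(n))
a=cv2.imread("pics/scene0.png");b=cv2.imread("pics/top0.png")
cv2.imwrite("pics/s.png",cv2.resize(a,(800,600),interpolation=cv2.INTER_CUBIC))
cv2.imwrite("pics/t.png",cv2.resize(b,(800,600),interpolation=cv2.INTER_CUBIC))
E
```

```text
{'t': 0.0, 'q': array([ 1.21179863,  0.52200163, -0.03634262,  1.59999693,  0.02121169,
        1.02110821, -0.11276569]), 'qd': array([ 8.84731017e-04,  2.07790969e-04, -1.54347470e-03,  6.36389117e-04,
       -3.01908435e-05, -9.15492847e-04,  8.15253787e-04]), 'joint_efforts': array([ 1.35380156e-03, -9.27112055e+01,  1.98137775e+00, -3.69938028e+01,
        1.81963854e-02,  8.02477385e-03, -3.52546033e-05]), 'tool_pos': array([ 0.17787729, -0.59881192,  0.23873725]), 'tool_rot': array([ 9.89589305e-01,  1.43919034e-01, -1.22179670e-04, -5.50962152e-04]), 'force': array([ 0.49276396, -0.63950798,  0.66042288]), 'ft_torque': array([ 0.02665751, -0.03175965, -0.0286035 ]), 'gripper_force': 0.0, 'finger_gap': 0.085326129997023}
scene {'intrinsics': array([[350.24009819,   0.        , 254.54199806],
       [  0.        , 350.24009819, 198.13908711],
       [  0.        ,   0.        ,   1.        ]]), 'rvec': array([ 0.9533265 ,  2.29561702, -1.25687859]), 'tvec': array([ 0.39276985, -0.13765907,  1.21217206])}
top {'intrinsics': array([[499.3713121 ,   0.        , 253.38915519],
       [  0.        , 499.3713121 , 190.87269873],
       [  0.        ,   0.        ,   1.        ]]), 'rvec': array([ 2.09083905, -2.14877954,  0.20741719]), 'tvec': array([0.02107369, 0.5516967 , 1.13897307])}
wrist {'intrinsics': array([[297.31863964,   0.        , 253.30013094],
       [  0.        , 297.31863964, 196.42220993],
       [  0.        ,   0.        ,   1.        ]]), 'mount': array([[ 1.00173414e-03, -9.56806252e-01, -2.90724601e-01,
         7.47988091e-02],
       [ 9.99998831e-01,  6.22686746e-04,  1.39631251e-03,
        -1.24507140e-03],
       [-1.15497018e-03, -2.90725660e-01,  9.56805757e-01,
        -1.35464623e-01],
       [ 0.00000000e+00,  0.00000000e+00,  0.00000000e+00,
         1.00000000e+00]])}
```

View pics/s.png

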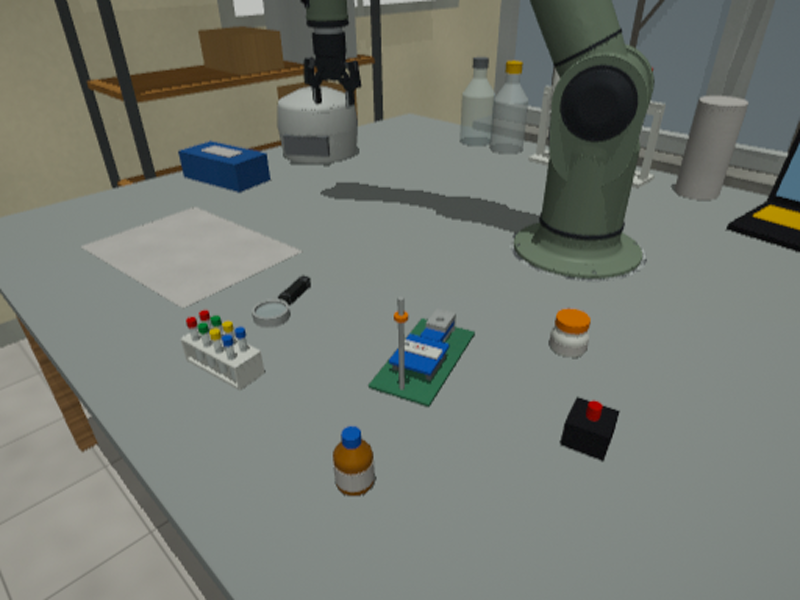

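View pics/t.png

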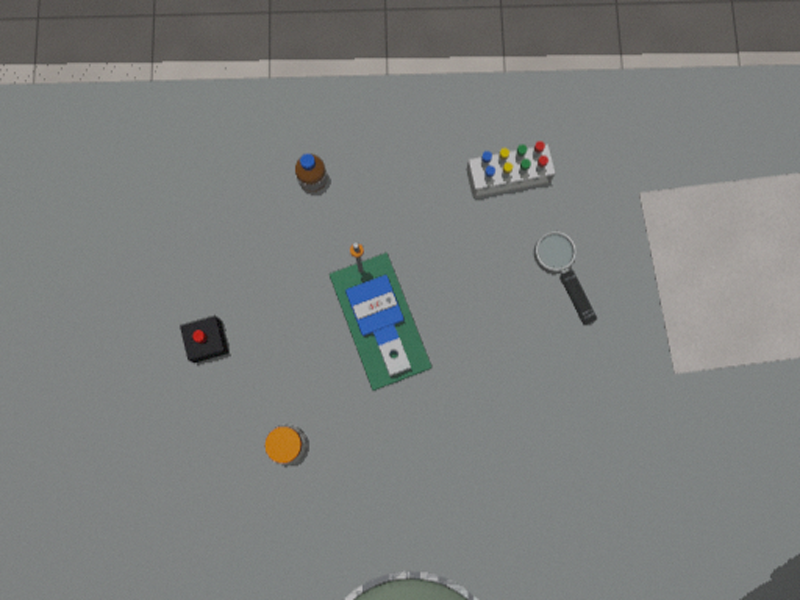

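The scene view (800x600 enlargement) shows the pin head at (595,410), the fork hole at about (441,320), the collar at (401,317), the window at (421,348) and the lens at (271,314). In the top view they are at (199,337), (394,354), (357,250), (376,305) and (556,252), with the loupe handle's end at (589,319).

```bash
cat > h.py <<'E'
from workcell import sensors, optics, r
import cv2,numpy as np
from scipy.spatial.transform import Rotation as R
def cam(n):
    p=optics.camera_params(n); Rm=cv2.Rodrigues(p["rvec"])[0]; return p["intrinsics"],Rm,p["tvec"]
def ray(n,u,v,s=None):   # pixel in 512x384; s: state for wrist
    if n=="wrist":
        p=optics.camera_params(n);K=p["intrinsics"];M=p["mount"]
        d=np.array([(u-K[0,2])/K[0,0],(v-K[1,2])/K[1,1]]);th=np.hypot(*d)
        d=np.r_[np.sin(th)*d/max(th,1e-9),np.cos(th)]
        T=R.from_quat(s["tool_rot"]).as_matrix()
        return T@M[:3,3]+s["tool_pos"],T@M[:3,:3]@d
    K,Rm,t=cam(n); return -Rm.T@t, Rm.T@np.linalg.solve(K,[u,v,1.])
def tri(*rs):
    A=0;b=0
    for o,d in rs:
        d=d/np.linalg.norm(d);P=np.eye(3)-np.outer(d,d);A=A+P;b=b+P@o
    x=np.linalg.solve(A,b)
    return x,[np.linalg.norm(np.cross(x-o,d/np.linalg.norm(d))) for o,d in rs]
def atz(rr,z): o,d=rr; return o+d*(z-o[2])/d[2]
def proj(x,s):
    p=optics.camera_params("wrist");K=p["intrinsics"];M=p["mount"]
    c=np.linalg.inv(M)@np.r_[R.from_quat(s["tool_rot"]).inv().apply(x-s["tool_pos"]),1]
    th=np.arctan2(np.hypot(c[0],c[1]),c[2]);return K[:2,2]+K[0,0]*th*c[:2]/np.hypot(c[0],c[1])
def go(x,yaw,s=None):
    """shift cm in tool axes to put TCP at x, tool down with tool-x heading yaw"""
    s=s or sensors.get_state(); T=R.from_quat(s["tool_rot"])
    G=R.from_matrix(np.array([[np.cos(yaw),np.sin(yaw),0],[np.sin(yaw),-np.cos(yaw),0],[0,0,-1]]))
    return np.round(T.inv().apply(np.array(x)-s["tool_pos"])*100,2),np.round((T.inv()*G).as_rotvec(),3)
E
python3 - <<'E'
from h import *
np.set_printoptions(precision=4,suppress=True)
S=lambda u,v:ray("scene",u*.64,v*.64)
T=lambda u,v:ray("top",u*.64,v*.64)
for n,a,b in[("pinhead",(595,410),(199,337)),("hole",(441,320),(394,354)),("collar",(401,317),(357,250)),("window",(421,348),(376,305)),("lens",(271,314),(556,252)),("hend",(308,281),(589,319))]:
    print(n,*tri(S(*a),T(*b)))
print("bystand",atz(T(283,445),.06),atz(T(310,168),.07),atz(T(512,167),.07))
print("planes pin",atz(T(199,337),.062),"hole",atz(T(394,354),.042),"win",atz(T(376,305),.038),"lens",atz(T(556,252),.02),"hend",atz(T(589,319),.02))
print(sensors.get_state()['tool_pos'],R.from_quat(sensors.get_state()['tool_rot']).as_matrix())
E
```

```text
pinhead [0.5001 0.3072 0.0523] [np.float64(0.001236639760901438), np.float64(0.001236639760901369)]
hole [0.4671 0.013  0.0381] [np.float64(0.002241890223886766), np.float64(0.002241890223886722)]
collar [0.6077 0.0616 0.1337] [np.float64(0.0015628274367862536), np.float64(0.0015628274367862492)]
window [0.5441 0.0392 0.0353] [np.float64(0.0027351461961927204), np.float64(0.0027351461961927534)]
lens [ 0.6289 -0.2527  0.0046] [np.float64(0.0019829261873931595), np.float64(0.001982926187393056)]
hend [ 0.5159 -0.2946  0.0106] [np.float64(0.003944937835605673), np.float64(0.003944937835605629)]
bystand [0.3361 0.1775 0.06  ] [0.7593 0.1343 0.07  ] [ 0.7522 -0.1804  0.07  ]
planes pin [0.4992 0.3036 0.062 ] hole [0.468  0.0112 0.042 ] win [0.5453 0.037  0.038 ] lens [ 0.6266 -0.2507  0.02  ] hend [ 0.5173 -0.2951  0.02  ]
[ 0.1779 -0.5989  0.2389] [[ 0.9586  0.2848 -0.0003]
 [ 0.2848 -0.9586  0.0008]
 [-0.0001 -0.0009 -1.    ]]
```

Emit:
{"method": "step_arm", "body": {
  "increments": [
    [47, -27.7, 0, 0, 0, 0],
    [47, -27.7, 0, 0, 0, 0],
    [47, -27.7, 0, 0, 0, 0],
    [47, -27.7, 0, 0, 0, 0],
    [47, -27.7, 0, 0, 0, 0],
    [47, -27.7, 0, 0, 0, 0],
    [47, -27.7, 0, 0, 0, 0],
    [47, -27.7, 0, 0, 0, 0],
    [47, -27.7, 0, 0, 0, 0],
    [47, -27.7, 0, 0, 0, 0],
    [47, -27.7, 0, 0, 0, 0],
    [47, -27.7, 0, 0, 0, 0],
    [47, -27.7, 0, 0, 0, 0],
    [47, -27.7, 0, 0, 0, 0],
    [47, -27.7, 0, 0, 0, 0],
    [47, -27.7, 0, 0, 0, 0]
  ]
}}

```text
t: 1.48
tool_pos: [0.5494, -0.1997, 0.239]
tool_rot: [0.99, 0.144, -0.0, -0.0]
force: [-0.6, -0.2, -0.4]
finger_gap: 0.0858
gripper_force: 0.0
```

Run:
```python
from h import *
s=sensors.get_state();print(s['t'],s['q'],s['tool_pos'])
cv2.imwrite("pics/w1.png",optics.capture("wrist"))
print(go([.4995,.305,.15],.29))
print(go([.4995,.305,.15],1.1))
```

```text
1.4833 [ 0.36713673  0.46127833 -0.1675601   1.70406715  0.08950321  0.98444498
 -1.11426944] [ 0.54944474 -0.19971145  0.23895346]
(array([  9.61, -49.88,   8.89]), array([ 0.   ,  0.001, -0.002]))
(array([  9.61, -49.88,   8.89]), array([-0.   ,  0.001, -0.812]))
```

Emit:
{"method": "step_arm", "body": {
  "increments": [
    [9.6, -49.9, 0, 0, 0, -0.8],
    [9.6, -49.9, 0, 0, 0, -0.8],
    [9.6, -49.9, 0, 0, 0, -0.8],
    [9.6, -49.9, 0, 0, 0, -0.8],
    [9.6, -49.9, 0, 0, 0, -0.8],
    [9.6, -49.9, 0, 0, 0, -0.8],
    [9.6, -49.9, 0, 0, 0, -0.8],
    [9.6, -49.9, 0, 0, 0, -0.8],
    [9.6, -49.9, 0, 0, 0, -0.8],
    [9.6, -49.9, 0, 0, 0, -0.8],
    [9.6, -49.9, 0, 0, 0, -0.8],
    [9.6, -49.9, 0, 0, 0, -0.8],
    [9.6, -49.9, 0, 0, 0, -0.8],
    [9.6, -49.9, 0, 0, 0, -0.8],
    [9.6, -49.9, 9, 0, 0, -0.8],
    [9.6, -49.9, 9, 0, 0, -0.8],
    [9.6, -49.9, 9, 0, 0, -0.8],
    [9.6, -49.9, 9, 0, 0, -0.8]
  ]
}}

```text
t: 3.03
tool_pos: [0.4992, 0.3037, 0.1477]
tool_rot: [0.856, 0.517, -0.002, 0.0]
force: [0.2, -0.4, 0.5]
finger_gap: 0.0854
gripper_force: 0.0
```

Run:
```python
from h import *
s=sensors.get_state();print(s['t'],s['q'],s['tool_pos'])
im=optics.capture("wrist");cv2.imwrite("pics/w2.png",im)
print(proj(np.array([.4995,.305,.062]),s))
cv2.imwrite("pics/w2b.png",cv2.resize(im,(800,600),interpolation=cv2.INTER_CUBIC))
```

```text
3.0333 [-0.34750158  0.60018072 -0.42965472  1.77189166  0.32020087  0.843632
 -1.41078593] [0.49915607 0.30371171 0.14774668]
[253.25946389 204.24903122]
```

View pics/w2b.png

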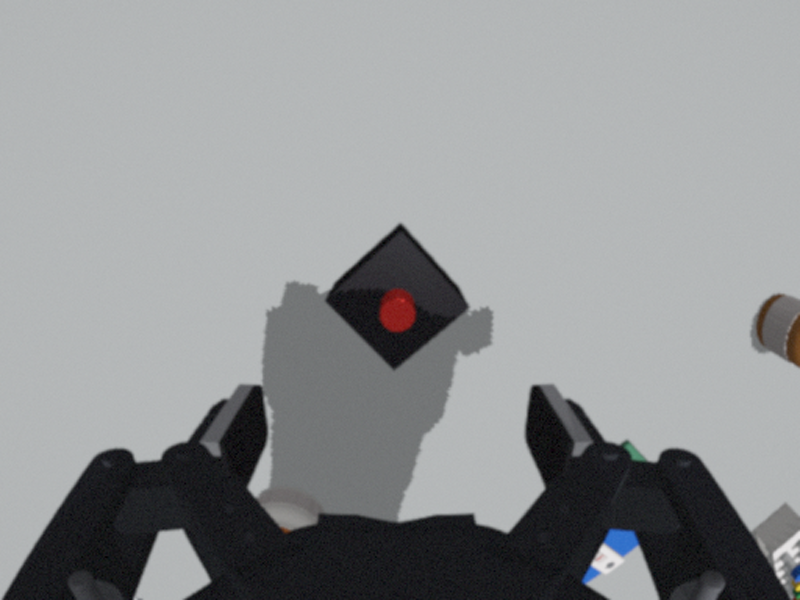

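The wrist view shows the red head's top centred at (398,310), clear of the fingers, on the black block.

Run:
```python
from h import *
s=sensors.get_state()
x=atz(ray("wrist",398*.64,310*.64,s),.062);print(x)
print(tri(ray("wrist",398*.64,310*.64,s),ray("top",199*.64,335.5*.64)))
print(go([x[0],x[1],.053],1.086))
```

```text
[0.5035126 0.3093954 0.062    ]
(array([0.50256136, 0.30639215, 0.05213964]), [np.float64(0.0004986545285985915), np.float64(0.00049865452859859)])
(array([0.58, 0.1 , 9.69]), array([-0.   ,  0.001,  0.001]))
```

Emit:
{"method": "step_arm", "body": {
  "increments": [
    [0.4, 0.1, 3, 0, 0, 0],
    [0.4, 0.1, 6, 0, 0, 0],
    [0.4, 0.1, 8, 0, 0, 0],
    [0.4, 0.1, 9, 0, 0, 0],
    [0.4, 0.1, 9.4, 0, 0, 0],
    [0.4, 0.1, 9.4, 0, 0, 0],
    [0.4, 0.1, 9.4, 0, 0, 0]
  ]
}}

```text
t: 3.67
tool_pos: [0.5033, 0.3095, 0.0571]
tool_rot: [0.856, 0.518, 0.001, 0.0]
force: [0.7, -0.6, 0.1]
finger_gap: 0.0851
gripper_force: 0.0
```

Emit:
{"method": "step_arm", "body": {
  "increments": [
    [0, 0, 0, 0, 0, 0],
    [0, 0, 0, 0, 0, 0],
    [0, 0, 0, 0, 0, 0],
    [0, 0, 0, 0, 0, 0],
    [0, 0, 0, 0, 0, 0],
    [0, 0, 0, 0, 0, 0],
    [0, 0, 0, 0, 0, 0],
    [0, 0, 0, 0, 0, 0],
    [0, 0, 0, 0, 0, 0],
    [0, 0, 0, 0, 0, 0],
    [0, 0, 0, 0, 0, 0],
    [0, 0, 0, 0, 0, 0]
  ],
  "grip": 0.5,
  "force": 40
}}

```text
t: 4.67
tool_pos: [0.5024, 0.3091, 0.0556]
tool_rot: [0.855, 0.518, 0.0, 0.0]
force: [-1.0, -0.7, 5.0]
finger_gap: 0.0164
gripper_force: 38.9
```

Emit:
{"method": "step_arm", "body": {
  "increments": [
    [0, 0, -1, 0, 0, 0],
    [0, 0, -3, 0, 0, 0],
    [0, 0, -6, 0, 0, 0],
    [0, 0, -9, 0, 0, 0],
    [0, 0, -10, 0, 0, 0],
    [0, 0, -10, 0, 0, 0]
  ]
}}

```text
t: 5.17
tool_pos: [0.5034, 0.3098, 0.1585]
tool_rot: [0.855, 0.518, 0.002, -0.0]
force: [0.1, -0.0, -0.7]
finger_gap: 0.0161
gripper_force: 39.1
```

Run:
```python
from h import *
s=sensors.get_state();print(s['t'],s['q'],s['tool_pos'],s['finger_gap'])
im=optics.capture("wrist");cv2.imwrite("pics/w3.png",im)
print(go([.4673,.012,.152],1.086))
```

```text
5.1667 [-0.34803159  0.59194608 -0.43625867  1.75347574  0.31684354  0.86156198
 -1.40869693] [0.50337484 0.30978736 0.15854448] 0.01611333242447194
(array([-27.97,  10.64,   0.42]), array([ 0.001, -0.002,  0.002]))
```

Emit:
{"method": "step_arm", "body": {
  "increments": [
    [-28, 10.6, 0, 0, 0, 0],
    [-28, 10.6, 0, 0, 0, 0],
    [-28, 10.6, 0, 0, 0, 0],
    [-28, 10.6, 0, 0, 0, 0],
    [-28, 10.6, 0, 0, 0, 0],
    [-28, 10.6, 0, 0, 0, 0],
    [-28, 10.6, 0, 0, 0, 0],
    [-28, 10.6, 0, 0, 0, 0],
    [-28, 10.6, 0, 0, 0, 0],
    [-28, 10.6, 1.5, 0, 0, 0],
    [-28, 10.6, 1.5, 0, 0, 0],
    [-28, 10.6, 1.5, 0, 0, 0],
    [-28, 10.6, 1.5, 0, 0, 0]
  ]
}}

```text
t: 6.3
tool_pos: [0.4663, 0.0126, 0.1403]
tool_rot: [0.855, 0.518, -0.0, -0.0]
force: [-0.0, -0.0, -0.7]
finger_gap: 0.0159
gripper_force: 39.2
```

Run:
```python
from h import *
s=sensors.get_state();print(s['t'],s['tool_pos'])
im=optics.capture("wrist");cv2.imwrite("pics/w4.png",im)
p=s['tool_pos']
print(proj(np.array([.4673,.012,.042]),s),proj(p-[0,0,.0465],s),proj(p-[0,0,.0136],s),proj(p+[0,0,.0065],s))
cv2.imwrite("pics/w4b.png",cv2.resize(im[100:300,130:397],(800,600),interpolation=cv2.INTER_CUBIC))
```

```text
6.3 [0.46630394 0.01263649 0.14027671]
[254.94533655 201.45481438] [253.55899857 225.37165115] [253.5943096  247.82282859] [253.62214821 265.89993364]
```

View pics/w4b.png

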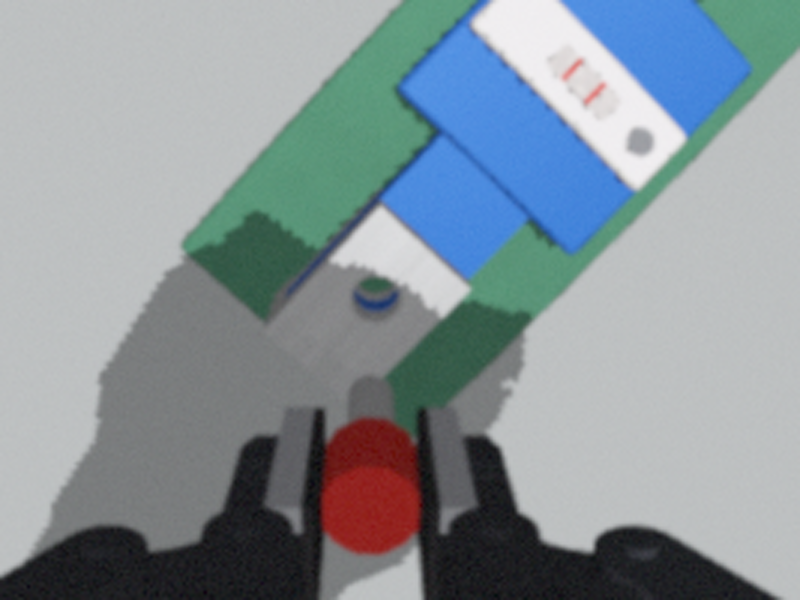

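The crop shows the hole mouth at full-image pixel (255.3,199.3). The pin stands upright, about 3 mm towards tool -x of the TCP, and its tip is at (253,230).

Run:
```python
from h import *
s=sensors.get_state();print(s['tool_pos'])
x=atz(ray("wrist",255.3,199.3,s),.042);print(x, tri(ray("wrist",255.3,199.3,s),ray("top",394*.64,354*.64)))
yaw=1.086;tx=np.array([np.cos(yaw),np.sin(yaw),0])
print("tip z0",atz(ray("wrist",253,230,s),s['tool_pos'][2]-.0466))
print(go(x+.003*tx+[0,0,.058],yaw))
```

```text
[0.46647028 0.01249384 0.14046914]
[0.46861065 0.01331406 0.042     ] (array([0.46823961, 0.01154036, 0.03689794]), [np.float64(0.00047027346206317673), np.float64(0.000470273462063135)])
tip z0 [0.46460339 0.00965772 0.09386914]
(array([0.47, 0.15, 4.05]), array([-0.   , -0.   ,  0.004]))
```

Emit:
{"method": "step_arm", "body": {
  "increments": [
    [0.47, 0.15, 2, 0, 0, 0],
    [0.47, 0.15, 4, 0, 0, 0],
    [0.47, 0.15, 4, 0, 0, 0],
    [0.47, 0.15, 4, 0, 0, 0],
    [0.47, 0.15, 4, 0, 0, 0],
    [0.47, 0.15, 4, 0, 0, 0]
  ]
}}

```text
t: 6.85
tool_pos: [0.4704, 0.0153, 0.1014]
tool_rot: [0.855, 0.518, 0.001, 0.0]
force: [-0.7, 0.0, -0.5]
finger_gap: 0.0162
gripper_force: 39.2
```

Run:
```python
from h import *
s=sensors.get_state();print(s['t'],s['tool_pos'])
im=optics.capture("wrist")
p=s['tool_pos']
print(proj(np.array([.4686,.0133,.042]),s),proj(p-[0,0,.0466],s))
cv2.imwrite("pics/w5b.png",cv2.resize(im[170:300,167:340],(800,600),interpolation=cv2.INTER_CUBIC))
```

```text
6.85 [0.47042496 0.01532426 0.1013804 ]
[252.41110555 221.89474016] [253.41709861 225.36258481]
```

View pics/w5b.png

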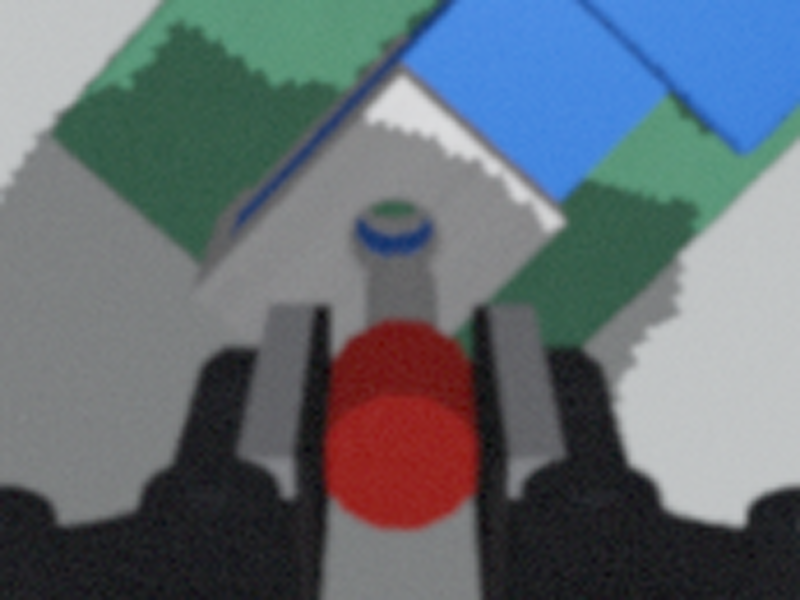

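The hole is centred at (393,238) in the crop, which is (252.1,221.5) in full pixels, and the shank axis is at u≈253.8. The pin is therefore about 1 mm off in y.

Run:
```python
from h import *
s=sensors.get_state();p=s['tool_pos'];print(p)
T=R.from_quat(s["tool_rot"])
x=atz(ray("wrist",252.1,221.5,s),.042)
print(1e3*T.inv().apply(x-p), 1e3*T.inv().apply(atz(ray("wrist",253.8,230,s),p[2]-.0466)-p))
```

```text
[0.47042157 0.01524268 0.1013084 ]
[-2.35099107 -0.96838554 59.30568076] [-3.380396    0.20325308 46.598029  ]
```

Emit:
{"method": "step_arm", "body": {
  "increments": [
    [0.07, -0.11, 0, 0, 0, 0],
    [0.07, -0.11, 0.7, 0, 0, 0],
    [0.07, -0.11, 1.2, 0, 0, 0],
    [0.07, -0.11, 1.6, 0, 0, 0],
    [0.07, -0.11, 2, 0, 0, 0],
    [0.07, -0.11, 2, 0, 0, 0]
  ]
}}

```text
t: 7.4
tool_pos: [0.4688, 0.0164, 0.0794]
tool_rot: [0.855, 0.518, -0.001, -0.0]
force: [0.6, -0.1, -1.2]
finger_gap: 0.016
gripper_force: 39.2
```

Emit:
{"method": "step_arm", "body": {
  "increments": [
    [0, 0, 0.6, 0, 0, 0],
    [0, 0, 1.2, 0, 0, 0],
    [0, 0, 1.7, 0, 0, 0],
    [0, 0, 2.1, 0, 0, 0],
    [0, 0, 2.3, 0, 0, 0],
    [0, 0, 2.4, 0, 0, 0],
    [0, 0, 2.4, 0, 0, 0]
  ]
}}

```text
t: 7.98
tool_pos: [0.4692, 0.0164, 0.0561]
tool_rot: [0.855, 0.518, -0.0, -0.0]
force: [-0.2, 0.7, -0.7]
finger_gap: 0.0163
gripper_force: 39.2
```

Nearly home, so press a little and then release.

Emit:
{"method": "step_arm", "body": {
  "increments": [
    [0, 0, 0.1, 0, 0, 0],
    [0, 0, 0.2, 0, 0, 0],
    [0, 0, 0.2, 0, 0, 0]
  ]
}}

```text
t: 8.23
tool_pos: [0.4695, 0.0164, 0.0552]
tool_rot: [0.855, 0.518, 0.0, 0.0]
force: [-7.0, -0.3, 26.4]
finger_gap: 0.0162
gripper_force: 41.8
```

Emit:
{"method": "step_arm", "body": {
  "increments": [
    [0, 0, -0.2, 0, 0, 0],
    [0, 0, -0.2, 0, 0, 0],
    [0, 0, -0.2, 0, 0, 0],
    [0, 0, -0.2, 0, 0, 0],
    [0, 0, -0.2, 0, 0, 0],
    [0, 0, -0.2, 0, 0, 0],
    [0, 0, -0.2, 0, 0, 0],
    [0, 0, -0.2, 0, 0, 0]
  ],
  "grip": 5
}}

```text
t: 8.9
tool_pos: [0.4692, 0.0164, 0.0562]
tool_rot: [0.855, 0.518, -0.0, -0.0]
force: [0.1, 0.1, 0.6]
finger_gap: 0.05
gripper_force: 0.0
```

Emit:
{"method": "step_arm", "body": {
  "increments": [
    [0, 0, -1, 0, 0, 0],
    [0, 0, -4, 0, 0, 0],
    [0, 0, -8, 0, 0, 0],
    [0, 0, -8, 0, 0, 0],
    [0, 0, -8, 0, 0, 0]
  ]
}}

```text
t: 9.32
tool_pos: [0.4704, 0.0162, 0.1387]
tool_rot: [0.856, 0.518, 0.002, 0.001]
force: [0.4, 0.2, -0.5]
finger_gap: 0.0501
gripper_force: 0.0
```

Run:
```python
from h import *
s=sensors.get_state();p=s['tool_pos'];print(s['t'],p,s['q'])
im=optics.capture("wrist")
h=np.array([.4686,.0133,0])
print(proj(h+[0,0,.062],s),proj(h+[0,0,.042],s))
cv2.imwrite("pics/w6b.png",cv2.resize(im[130:280,153:353],(800,600),interpolation=cv2.INTER_CUBIC))
```

```text
9.3167 [0.47035385 0.01624461 0.13866635] [ 0.17729821  0.45782819 -0.4322212   2.07435219  0.30596386  0.6655063
 -0.94049956]
[252.84338901 214.52439915] [252.77771064 206.09991212]
```

View pics/w6b.png

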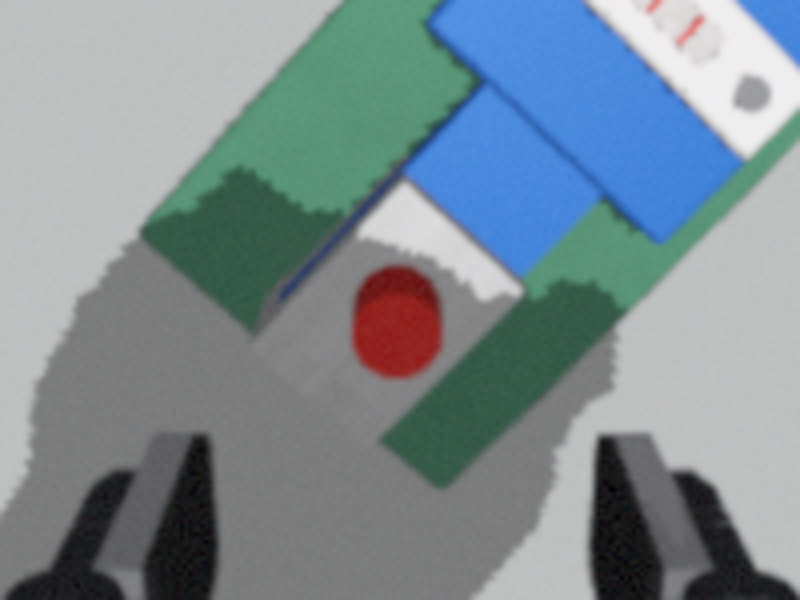

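The pin head sits flush and centred over the hole, its top at (397,333) in the crop, against a prediction of about (399,338). Next is the loupe.

Run:
```python
from h import *
print(go([.5668,-.276,.16],.386), R.from_quat(sensors.get_state()['tool_rot']).as_matrix()[:,:2])
```

```text
(array([-21.37,  22.17,  -2.25]), array([ 0.001, -0.001,  0.702])) [[ 4.63929479e-01  8.85870336e-01]
 [ 8.85871850e-01 -4.63930002e-01]
 [ 7.09394079e-04  1.64342585e-03]]
```

Emit:
{"method": "step_arm", "body": {
  "increments": [
    [0, 0, -6, 0, 0, 0],
    [-10, 10, -6, 0, 0, 0.3],
    [-21.4, 22.2, -6, 0, 0, 0.7],
    [-21.4, 22.2, -6, 0, 0, 0.7],
    [-21.4, 22.2, -6, 0, 0, 0.7],
    [-21.4, 22.2, -6, 0, 0, 0.7],
    [-21.4, 22.2, -6, 0, 0, 0.7],
    [-21.4, 22.2, -6, 0, 0, 0.7],
    [-21.4, 22.2, -6, 0, 0, 0.7],
    [-21.4, 22.2, -6, 0, 0, 0.7],
    [-21.4, 22.2, -2.3, 0, 0, 0.7],
    [-21.4, 22.2, -2.3, 0, 0, 0.7],
    [-21.4, 22.2, -2.3, 0, 0, 0.7],
    [-21.4, 22.2, -2.3, 0, 0, 0.7]
  ],
  "grip": 8.5
}}

```text
t: 10.53
tool_pos: [0.5669, -0.2756, 0.1599]
tool_rot: [0.981, 0.194, -0.0, -0.0]
force: [0.6, 0.1, 0.1]
finger_gap: 0.0845
gripper_force: 0.0
```

Run:
```python
from h import *
s=sensors.get_state();p=s['tool_pos'];print(s['t'],p,s['q'])
im=optics.capture("wrist");cv2.imwrite("pics/w7.png",im)
print(proj(np.array([.627,-.2515,.01]),s))
cv2.imwrite("pics/w7b.png",cv2.resize(im,(800,600),interpolation=cv2.INTER_CUBIC))
```

```text
10.5333 [ 0.56691237 -0.2756063   0.15993853] [ 0.50121656  0.62388528 -0.21367932  1.64791514  0.16020401  0.88750436
 -0.95613836]
[254.79339687 119.24351472]
```

View pics/w7b.png

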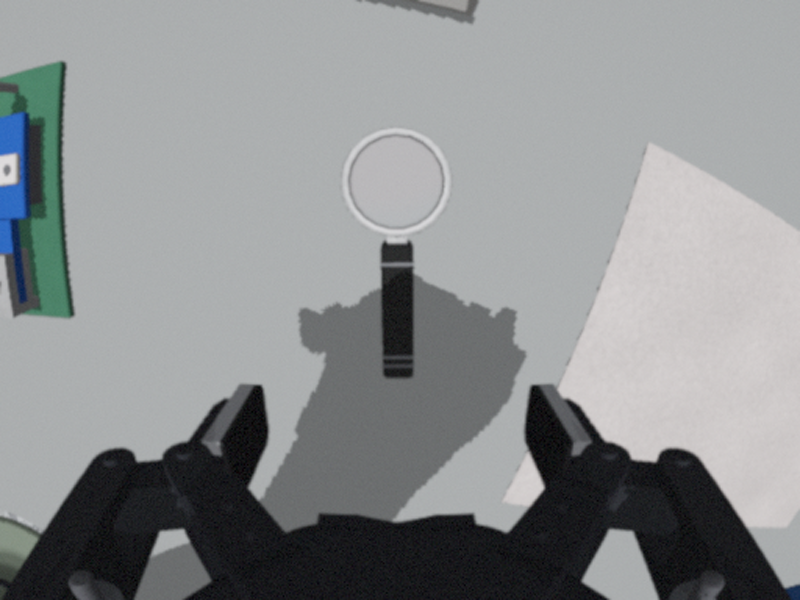

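The loupe shows with its rim centre at (397,181) and its handle running from (397,243) to (398,375), aligned with the tool's x.

Run:
```python
from h import *
s=sensors.get_state();p=s['tool_pos'];T=R.from_quat(s["tool_rot"])
for n,u,v,z in[("lens",397,181,.02),("hfront",397,243,.022),("hback",398,376,.011)]:
    x=atz(ray("wrist",u*.64,v*.64,s),z);print(n,x,1e3*T.inv().apply(x-p))
print(tri(ray("wrist",397*.64,181*.64,s),ray("top",556*.64,252*.64)))
```

```text
lens [ 0.63046276 -0.24985264  0.02      ] [ 6.82767894e+01 -1.29321799e-01  1.40552978e+02]
hfront [ 0.59636003 -0.26389193  0.022     ] [ 3.13985201e+01 -8.45700912e-02  1.38530740e+02]
hback [ 0.51162993 -0.29961379  0.011     ] [-60.55621806   0.79573188 149.4757031 ]
(array([ 0.62941758, -0.25114359,  0.01238353]), [np.float64(0.001489357406600164), np.float64(0.001489357406599928)])
```

Emit:
{"method": "step_arm", "body": {
  "increments": [
    [1, 0, 4, 0, 0, 0],
    [1, 0, 8, 0, 0, 0],
    [1, 0, 11, 0, 0, 0],
    [1, 0, 13, 0, 0, 0],
    [1, 0, 14, 0, 0, 0],
    [1, 0, 14.3, 0, 0, 0],
    [1, 0, 14.3, 0, 0, 0],
    [1, 0, 14.3, 0, 0, 0]
  ]
}}

```text
t: 11.25
tool_pos: [0.577, -0.2727, 0.018]
tool_rot: [0.981, 0.193, 0.001, 0.001]
force: [0.1, -0.6, -0.2]
finger_gap: 0.085
gripper_force: 0.0
```

Emit:
{"method": "step_arm", "body": {
  "increments": [
    [0, 0, 0, 0, 0, 0],
    [0, 0, 0, 0, 0, 0],
    [0, 0, 0, 0, 0, 0],
    [0, 0, 0, 0, 0, 0],
    [0, 0, 0, 0, 0, 0],
    [0, 0, 0, 0, 0, 0],
    [0, 0, 0, 0, 0, 0],
    [0, 0, 0, 0, 0, 0],
    [0, 0, 0, 0, 0, 0],
    [0, 0, 0, 0, 0, 0],
    [0, 0, 0, 0, 0, 0],
    [0, 0, 0, 0, 0, 0]
  ],
  "grip": 0.8,
  "force": 60
}}

```text
t: 12.25
tool_pos: [0.5763, -0.2724, 0.0168]
tool_rot: [0.981, 0.193, 0.0, 0.0]
force: [-1.3, 0.7, 7.1]
finger_gap: 0.0182
gripper_force: 59.7
```

Emit:
{"method": "step_arm", "body": {
  "increments": [
    [0, 0, -1, 0, 0, 0],
    [0, 0, -3, 0, 0, 0],
    [0, 0, -6, 0, 0, 0],
    [0, 0, -9, 0, 0, 0],
    [0, 0, -12, 0, 0, 0],
    [0, 0, -15, 0, 0, 0],
    [0, 0, -18, 0, 0, 0],
    [0, 0, -20, 0, 0, 0],
    [0, 0, -20, 0, 0, 0],
    [0, 0, -20, 0, 0, 0],
    [0, 0, -20, 0, 0, 0]
  ]
}}

```text
t: 13.17
tool_pos: [0.5756, -0.2722, 0.2159]
tool_rot: [0.981, 0.193, -0.0, -0.0]
force: [0.3, 0.4, -0.5]
finger_gap: 0.0185
gripper_force: 58.7
```

Run:
```python
from h import *
s=sensors.get_state();p=s['tool_pos'];print(s['t'],p,s['finger_gap'],s['gripper_force'])
im=optics.capture("wrist");cv2.imwrite("pics/w8.png",im)
T=R.from_quat(s["tool_rot"])
print(proj(p+T.apply([.058,0,-.0032]),s),proj(p+T.apply([.021,0,-.0052]),s))
# refined scene views of stage
sc=cv2.imread("pics/scene0.png");tp=cv2.imread("pics/top0.png")
a=cv2.resize(sc[180:265,230:310],(400,425),interpolation=cv2.INTER_CUBIC)
b=cv2.resize(tp[145:230,205:285],(400,425),interpolation=cv2.INTER_CUBIC)
c=cv2.resize(im[40:300,130:380],(800,600)) 
cv2.imwrite("pics/ab.png",np.hstack([a,b]));cv2.imwrite("pics/w8b.png",c)
```

```text
13.1667 [ 0.57555927 -0.27223646  0.2158955 ] 0.018472428021838846 58.7425822019577
[255.53455444 146.51180461] [255.33345196 225.36438096]
```

View pics/ab.png

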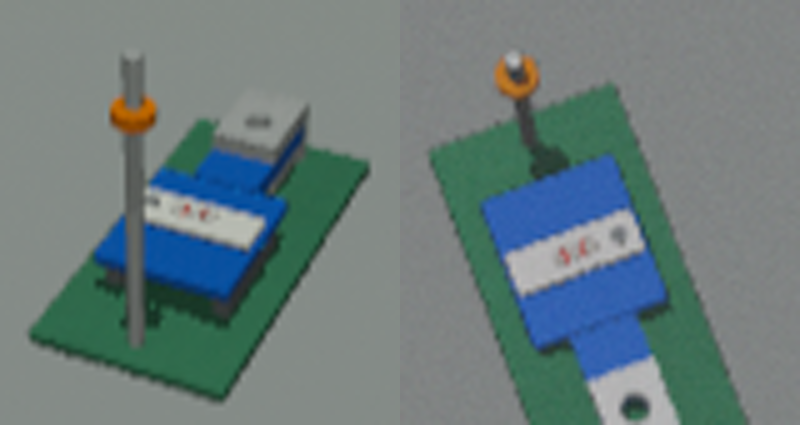

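View pics/w8b.png

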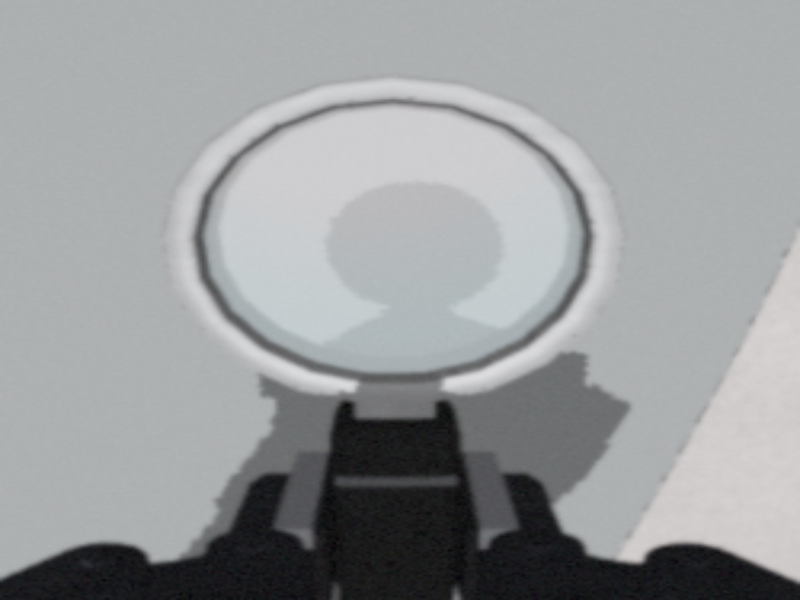

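The crop shows the collar at (256.6,202.8) in the scene camera and (228.4,160) in the top camera, with the window at (240.4,195.4) in top. The loupe is held level, lens centre at about (252.8,143), 2 mm further out than assumed.

Run:
```python
from h import *
print(go([.4909,.0146,.2159],.388))
o,d=ray("scene",256.6,202.8); 
c=np.array([.6087,.0591]); k=((c-o[:2])@d[:2])/(d[:2]@d[:2]); print("scene z at post",o+k*d)
print(tri(ray("scene",256.6,202.8),ray("top",228.4,160)))
```

```text
(array([ 3.050e+00, -2.974e+01, -2.000e-02]), array([-0.001,  0.001,  0.001]))
scene z at post [0.60588867 0.06188121 0.13285599]
(array([0.60771875, 0.06170806, 0.13390742]), [np.float64(0.0014413372560816554), np.float64(0.0014413372560817047)])
```

Emit:
{"method": "step_arm", "body": {
  "increments": [
    [1, -10, 0, 0, 0, 0],
    [2, -20, 0, 0, 0, 0],
    [3.05, -29.7, 0, 0, 0, 0],
    [3.05, -29.7, 0, 0, 0, 0],
    [3.05, -29.7, 0, 0, 0, 0],
    [3.05, -29.7, 0, 0, 0, 0],
    [3.05, -29.7, 0, 0, 0, 0],
    [3.05, -29.7, 0, 0, 0, 0],
    [3.05, -29.7, 0, 0, 0, 0],
    [3.05, -29.7, 0, 0, 0, 0],
    [3.05, -29.7, 0, 0, 0, 0],
    [3.05, -29.7, 0, 0, 0, 0],
    [3.05, -29.7, 0, 0, 0, 0]
  ]
}}

```text
t: 14.3
tool_pos: [0.4918, 0.0131, 0.216]
tool_rot: [0.981, 0.192, -0.0, -0.0]
force: [-0.3, -0.3, -1.9]
finger_gap: 0.0183
gripper_force: 58.9
```

Emit:
{"method": "step_arm", "body": {
  "increments": [
    [0, 0, 2, 0, 0, 0],
    [0, 0, 4, 0, 0, 0],
    [0, 0, 6, 0, 0, 0],
    [0, 0, 7.4, 0, 0, 0],
    [0, 0, 7.4, 0, 0, 0],
    [0, 0, 7.4, 0, 0, 0],
    [0, 0, 7.4, 0, 0, 0]
  ]
}}

```text
t: 14.88
tool_pos: [0.4921, 0.0138, 0.1431]
tool_rot: [0.981, 0.193, 0.0, 0.0]
force: [-0.1, -1.1, -0.7]
finger_gap: 0.0181
gripper_force: 58.9
```

Run:
```python
from h import *
s=sensors.get_state();p=s['tool_pos'];print(s['t'],p,s['tool_rot'])
a=optics.capture("scene");b=optics.capture("top");w=optics.capture("wrist")
for n,i in zip("abw",(a,b,w)):cv2.imwrite(f"pics/f_{n}.png",i)
A=cv2.resize(a[170:270,220:310],(405,450),interpolation=cv2.INTER_CUBIC)
B=cv2.resize(b[140:240,200:286],(387,450),interpolation=cv2.INTER_CUBIC)
cv2.imwrite("pics/fab.png",np.hstack([A,B]))
```

```text
14.8833 [0.49212166 0.01381013 0.14305038] [9.81216362e-01 1.92910136e-01 3.58353143e-04 3.98505450e-05]
```

View pics/fab.png

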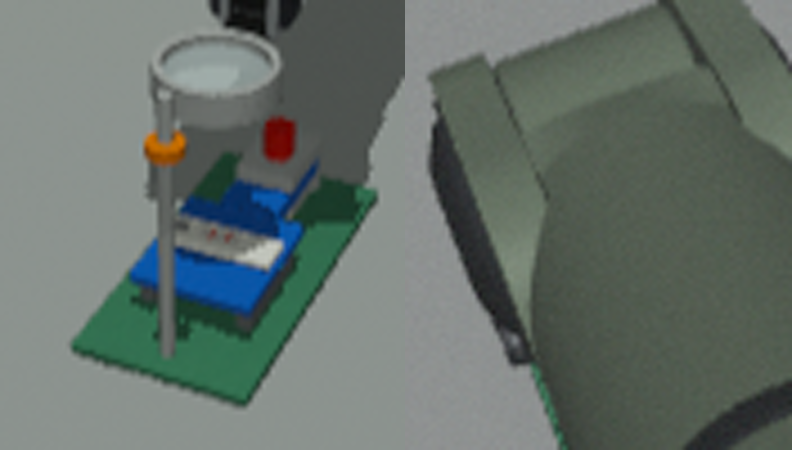

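The scene view shows the lens's mid-rim centre at about (268,187.8) and the collar at (256.6,202.8), with the pin head red and seated. The arm hides the top view. I'll check the heights numerically and look at the wrist view.

Run:
```python
from h import *
np.set_printoptions(precision=4,suppress=True)
s=sensors.get_state();p=s['tool_pos'];T=R.from_quat(s["tool_rot"])
def zat(u,v,c):
    o,d=ray("scene",u,v);c=np.array(c);k=((c-o[:2])@d[:2])/(d[:2]@d[:2]);return o+k*d
L=p+T.apply([.060,-.0013,.0068]);print("lens exp",L)
for uv in[(268,187.8)]:print("lens z",zat(*uv,L[:2]))
print("collar",zat(256.6,202.8,[.6087,.0591]))
print("pinhead mid",zat(220+279/4.5,170+139/4.5,[.4686,.0133]))
for n,x in[("lenstop",L+[0,0,.01]),("window",np.array([.546,.0385,.038])),("post top",np.array([.6087,.0591,.165])),("collar",np.array([.6087,.0591,.1345]))]:print(n,proj(x,s))
w=cv2.imread("pics/f_w.png");cv2.imwrite("pics/f_wb.png",cv2.resize(w[20:260,110:400],(725,600),interpolation=cv2.INTER_CUBIC))
```

```text
lens exp [0.5472 0.0379 0.1365]
lens z [0.5462 0.0389 0.1347]
collar [0.6059 0.0619 0.1329]
pinhead mid [0.4673 0.0148 0.0508]
lenstop [252.6346 142.0513]
window [251.3894 128.3487]
post top [262.2141 -14.4285]
collar [260.32     9.5423]
```

View pics/f_wb.png

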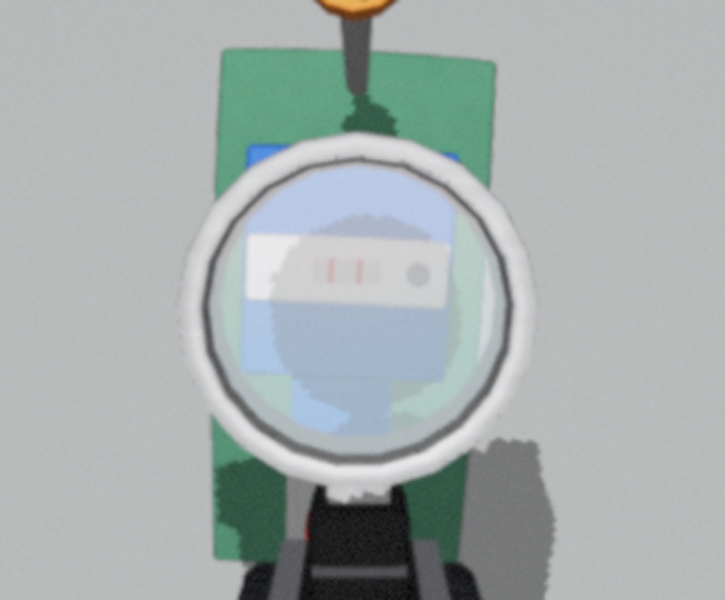

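The window centre shows at (248.6,128) and the rim's top centre at (253.2,143.2). The collar is at u≈252.4, its edge well beyond the rim.

Run:
```python
from h import *
np.set_printoptions(precision=4,suppress=True)
s=sensors.get_state();p=s['tool_pos'];T=R.from_quat(s["tool_rot"])
a=atz(ray("wrist",248.6,128,s),.038);b=atz(ray("wrist",253.2,143.2,s),.1455)
print(a,b,1e3*T.inv().apply(a-b))
# post line: foot at base seen crop (358,93) ~z .008 ; collar bottom edge near side crop (356,18)
f=atz(ray("wrist",110+358/2.5,20+93/2.5,s),.008);print("foot(near side)",f)
# near-lower rim of collar: 10mm from axis toward camera (approx tool -x)
e=ray("wrist",110+356/2.5,20+18/2.5,s)
for z in(.125,.13,.135,.14):print(z,atz(e,z)+T.apply([.010,0,0]))
```

```text
[0.5454 0.0407 0.038 ] [0.5467 0.0374 0.1455] [ -0.1232  -3.6147 107.4981]
foot(near side) [0.6052 0.0612 0.008 ]
0.125 [0.6103 0.0639 0.125 ]
0.13 [0.609  0.0633 0.13  ]
0.135 [0.6076 0.0628 0.135 ]
0.14 [0.6063 0.0622 0.14  ]
```

Emit:
{"method": "step_arm", "body": {
  "increments": [
    [0, -0.25, 0.15, 0, 0, 0],
    [0, -0.25, 0.15, 0, 0, 0],
    [0, -0.25, 0.15, 0, 0, 0],
    [0, -0.25, 0.15, 0, 0, 0],
    [0, -0.25, 0.15, 0, 0, 0],
    [0, -0.25, 0.15, 0, 0, 0],
    [0, -0.25, 0.15, 0, 0, 0],
    [0, -0.25, 0.15, 0, 0, 0]
  ]
}}

```text
t: 15.7
tool_pos: [0.4907, 0.0163, 0.1408]
tool_rot: [0.981, 0.193, -0.0, -0.0]
force: [-1.2, -0.3, 0.6]
finger_gap: 0.0182
gripper_force: 58.9
```

Run:
```python
from h import *
s=sensors.get_state();print(s['t'],s['tool_pos'],abs(s['qd']).max(),s['gripper_force'])
print(r.sign_off())
```

```text
15.7 [0.49072433 0.01632095 0.14078125] 0.0014831087904081434 58.9244145154953
the job is handed in; nothing more can be done
None
```

I handed the job in at 15.7 s with the pin flush in the fork and released, and the loupe held level and still over the window with its lens at about 134 mm, the collar's measured height; sign-off returned no verdict.

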